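Put the graded stoneware pots back in their rack

ROBOT

A 6-joint arm with a two-finger parallel gripper is mounted at the origin on a cart in front of the work surface, level with it; the furniture and walls round the work are solid. World frame = base frame: x ahead of the robot, y to its left, z up, the work surface at z = 0. Lengths are in mm, angles in rad, forces in N, time in s.
With the tool pointing down it reaches from about 350 to 975 mm from the base axis. Payload 7.1 kg.
Tool frame: the origin (TCP) lies on the front face of the gripper's body, between the roots of the fingers; the fingertips stand 80 mm ahead of it and the grasp point (between the pads) lies 61 mm ahead of it (env.tips_ahead is the distance from the TCP to the fingertips, in mm); z points along the fingers, y is the line along which they close (so a half turn about z gives the same grasp; the last joint's range is limited). The gripper opens to 88 mm and grips with 3 to 60 N. Pads are 20 mm wide; open, the fingers measure 115 mm over their backs; the gripper's body (75 mm by 178 mm) begins 61 mm behind the grasp point.
Start: joints at [1.268, 0.423, 1.63, -0, 1.089, -0.019], TCP at [174.972, 599.992, 302.675] pointing down, gripper open.
Joint ranges: [-3, 3], [-0.9, 2.11], [0.09, 2.58], [-1.31, 4.45], [0.11, 2.69], [-2.54, 2.54]. Speed limits (rad/s): [2.39, 2.39, 3.01, 3.14, 3.14, 3.14].

INTERFACE

Orientations are given as a unit quaternion [x, y, z, w].
In Python, from station import env, set_gripper, viewer, workorder gives the robot as it stands. Calls block until the motion is done:
- env.reach(position, orientation): joint-space move of the TCP to a pose.
- env.move_l(position, rot=None, rate=150, f_stop=None): straight line of the TCP; rot=None keeps the orientation; rate is the mean speed in mm/s. With f_stop (N) it stops when the force on the tool has changed by that much, and returns True; else False.
- env.move_joints(angles): joint-space move.
- set_gripper(opening): finger opening in mm; the grip force is fixed at half the most; returns when the fingers have stopped.
- env.hold(seconds).
- env.ik(position, orientation): joint angles nearest the present ones, or None.
- env.read_state(): the state.
- viewer.camera(name): name is "side" or "top" or "wrist"; returns the picture (400x640x3 uint8, blue, green, red); there is no depth.
- viewer.camera_params(name): a dict with "fx", "fy", "cx", "cy" (pixels), "pose" (4x4, takes a point from camera to world coordinates); the wrist camera has in their place "tool_from_camera" (4x4, takes a point from camera to tool coordinates, whose origin is the TCP and whose axes are the flange's). Camera axes: x right, y up, looking along -z (the intrinsics and any distortion apply to the point x, -y, -z); pixel columns grow to the right and rows downward; lengths in mm; the calibration is good to about 2 mm. A picture is of the moment at which its call begins: read the wrist's pose just before it. camera_params takes no time and is no camera call.
A pose or a line that the arm cannot do raises env.IKError and nothing moves.
- workorder.sign_off(): hands the job in; it is judged then, once.
The state is a dict: "time_s": time; "qpos": joint angles; "dq": joint speeds; "tau": joint torques, N m; "tool_pos": TCP position; "orientation": TCP orientation; "force": force on the tool from outside, world axes, zero at the start; "wrist_torque": the same for the moment, N m; "width": finger opening in mm; "grip_force": force on a finger pad.
Only numpy, scipy, OpenCV 4.12 (cv2) and the standard library are available. Lean on these libraries where they do the work, as an engineer would, in place of code of your own. Each camera call takes 0.05 s, during which the arm holds its last target. There are 200 camera calls.

TASK

The four lidded white pots are standing on the chopping board: put them back in their wooden rack, in order of size, each upright and fully down in the recess that was cut for it. Set them down, do not drop them or tip them over, and leave the salt shaker and the spice jar that share the board standing where they are.

Things in the scene. Friction and masses are not known exactly. Their poses are not given: they have to be found in the camera images.
- pot_large: the largest loose pot: white stoneware, brown wooden lid fixed on, 62 mm in diameter, 96 mm high over all; stands on the brown 22 mm chopping board. Origin: centre of its underside, z up. Lid top at z = 74 mm; on it a round wooden knob to lift it by from above, 18 mm in diameter, 22 mm high (lowest 5 mm: a 14 mm neck)
- pot_medium: the second largest loose pot: white stoneware, brown wooden lid fixed on, 51 mm in diameter, 86 mm high over all; stands on the brown 22 mm chopping board. Origin: centre of its underside, z up. Lid top at z = 64 mm; on it a round wooden knob to lift it by from above, 18 mm in diameter, 22 mm high (lowest 5 mm: a 14 mm neck)
- pot_small: the third largest loose pot: white stoneware, brown wooden lid fixed on, 40 mm in diameter, 76 mm high over all; stands on the brown 22 mm chopping board. Origin: centre of its underside, z up. Lid top at z = 54 mm; on it a round wooden knob to lift it by from above, 18 mm in diameter, 22 mm high (lowest 5 mm: a 14 mm neck)
- pot_tiny: the smallest loose pot: white stoneware, brown wooden lid fixed on, 29 mm in diameter, 66 mm high over all; stands on the brown 22 mm chopping board. Origin: centre of its underside, z up. Lid top at z = 44 mm; on it a round wooden knob to lift it by from above, 18 mm in diameter, 22 mm high (lowest 5 mm: a 14 mm neck)
- recess_large: round recess 68 mm wide, 12 mm deep, mouth bevelled 3 mm, cork on its floor, for the 62 mm pot: one of four in a row by size in the fixed light-wood rack (280 x 96 mm, 24 mm high, any way round; steel bow across each end, top 47 mm above the worktop). Origin: centre of the floor, 12 mm above the worktop, z up; y along the row to the largest recess
- recess_medium: round recess 57 mm wide, 12 mm deep, mouth bevelled 3 mm, cork on its floor, for the 51 mm pot: one of four in a row by size in the fixed light-wood rack (280 x 96 mm, 24 mm high, any way round; steel bow across each end, top 47 mm above the worktop). Origin: centre of the floor, 12 mm above the worktop, z up; y along the row to the largest recess
- recess_small: round recess 46 mm wide, 12 mm deep, mouth bevelled 3 mm, cork on its floor, for the 40 mm pot: one of four in a row by size in the fixed light-wood rack (280 x 96 mm, 24 mm high, any way round; steel bow across each end, top 47 mm above the worktop). Origin: centre of the floor, 12 mm above the worktop, z up; y along the row to the largest recess
- recess_tiny: round recess 35 mm wide, 12 mm deep, mouth bevelled 3 mm, cork on its floor, for the 29 mm pot: one of four in a row by size in the fixed light-wood rack (280 x 96 mm, 24 mm high, any way round; steel bow across each end, top 47 mm above the worktop). Origin: centre of the floor, 12 mm above the worktop, z up; y along the row to the largest recess
- salt_shaker: bystander: grey salt shaker, 44 mm in diameter, 90 mm high, loose, upright among the pots on the board; origin at the centre of its underside
- spice_jar: bystander: glass spice jar with a yellow cap, 45 mm in diameter, 100 mm high, loose, upright among the pots on the board; origin at the centre of its underside
There are look-alikes about, which are no part of the job. Leave any red look-alike of the pot_tiny alone.

How it is judged (in metres and radians):
At the end, for the whole second after the job is handed in: Each of the four pots stands in the recess of its own size: within 8 mm of its centre, its underside within 4 mm of the recess floor, within about 5 degrees of upright, at rest and let go; the salt shaker and the spice jar stand upright within 30 mm of where they were (horizontal distance between pot_large and recess_large below 0.008 m and z of pot_large in the frame of recess_large below 0.004 m and angle between each of pot_large, pot_medium, pot_small, pot_tiny's own z axis and vertical below 0.09 rad and linear speed of each of pot_large, pot_medium, pot_small, pot_tiny below 0.02 m/s and horizontal distance between pot_medium and recess_medium below 0.008 m and z of pot_medium in the frame of recess_medium below 0.004 m and horizontal distance between pot_small and recess_small below 0.008 m and z of pot_small in the frame of recess_small below 0.004 m and horizontal distance between pot_tiny and recess_tiny below 0.008 m and z of pot_tiny in the frame of recess_tiny below 0.004 m and distance of each of salt_shaker, spice_jar from where it was at the start of the episode below 0.03 m and angle between each of salt_shaker, spice_jar's own z axis and vertical below 0.15 rad); the robot touches nothing.
It fails at once if a pot is dropped or thrown (moves faster than 0.7 m/s while the fingers do not hold it) ((linear speed of pot_large above 0.7 m/s and contact force between the fingers and pot_large below 0.3 N) or (linear speed of pot_medium above 0.7 m/s and contact force between the fingers and pot_medium below 0.3 N) or (linear speed of pot_small above 0.7 m/s and contact force between the fingers and pot_small below 0.3 N) or (linear speed of pot_tiny above 0.7 m/s and contact force between the fingers and pot_tiny below 0.3 N)).
It fails at once if a pot is tipped over (more than 45 degrees) (angle between any of pot_large, pot_medium, pot_small, pot_tiny's own z axis and vertical above 0.79 rad).
It fails at once if the salt shaker or the spice jar is knocked over (angle between any of salt_shaker, spice_jar's own z axis and vertical above 0.79 rad).
It also fails if it takes over 96 s, if anything falls off the work surface, if the arm or the gripper's body presses on something with over 40 N, if the wrist force passes 120 N, or if a joint passes its speed limit or range.

## Working session

There is one attempt and no reset: what is moved stays moved. The work goes in short steps, each a Python script; the robot and the scene stay as the last script left them, time stands still between calls to the robot, and variables do not carry over. Pictures are saved under pics/ and viewed, at most 14 in all, crops included, and the job is handed in when it is done.

```bash
ls; mkdir -p pics
python3 - <<'E'
from station import env,viewer
import cv2,numpy as np
np.set_printoptions(precision=3,suppress=True)
for n in ("top","side","wrist"):
    cv2.imwrite(f"pics/{n}0.png",viewer.camera(n)); print(n,viewer.camera_params(n))
s=env.read_state();print(s["tool_pos"],s["orientation"],s["width"],s["time_s"])
E
```

```text
pics
top {'fx': 419.91459501310175, 'fy': 419.91459501310175, 'cx': 319.0835337513026, 'cy': 194.16746792001285, 'pose': array([[   0.01 ,    0.998,   -0.056,  499.406],
       [  -1.   ,    0.01 ,    0.   ,  151.553],
       [   0.001,    0.056,    0.998, 1160.932],
       [   0.   ,    0.   ,    0.   ,    1.   ]])}
side {'fx': 509.80662630229597, 'fy': 509.80662630229597, 'cx': 331.18375918321345, 'cy': 199.7771324983818, 'pose': array([[  -0.999,    0.04 ,   -0.034,  528.395],
       [  -0.051,   -0.602,    0.797, 1201.488],
       [   0.012,    0.797,    0.603,  857.531],
       [   0.   ,    0.   ,    0.   ,    1.   ]])}
wrist {'fx': 331.51005292738887, 'fy': 331.51005292738887, 'cx': 314.80431377686386, 'cy': 200.72868941891247, 'tool_from_camera': array([[ -0.001,   0.958,   0.286,  77.377],
       [  1.   ,   0.001,   0.   ,   0.522],
       [ -0.   ,   0.286,  -0.958, -81.843],
       [  0.   ,   0.   ,   0.   ,   1.   ]])}
[174.887 599.714 302.112] [ 0.141  0.99  -0.001 -0.   ] 87.8514230978114 0.15
```

View pics/top0.png

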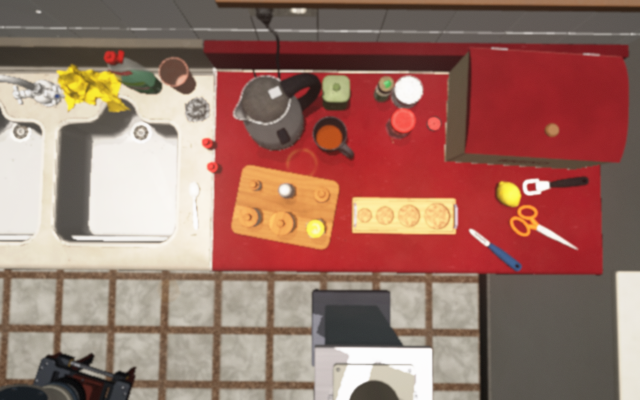

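View pics/side0.png

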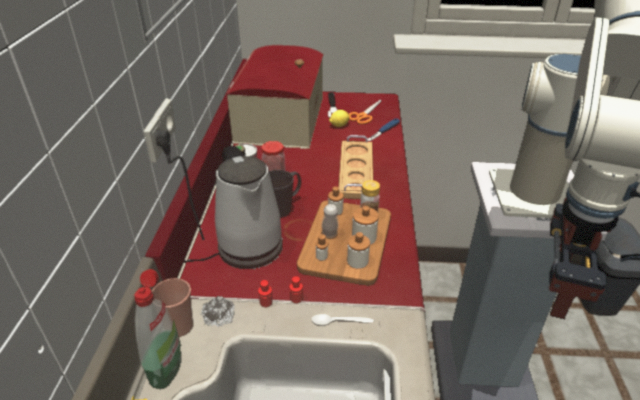

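```bash
cat > h.py <<'E'
from station import env,set_gripper,viewer,workorder
import cv2,numpy as np
from scipy.spatial.transform import Rotation as R
np.set_printoptions(precision=1,suppress=True)
def quat(yaw=0):  # tool down, tool x toward -X world (camera nearer base) at yaw 0
    return (R.from_euler('z',yaw)*R.from_quat([0,1,0,0])).as_quat()
def wpose():
    s=env.read_state();T=np.eye(4);T[:3,:3]=R.from_quat(s["orientation"]).as_matrix();T[:3,3]=s["tool_pos"]
    return T@viewer.camera_params("wrist")["tool_from_camera"]
def ray(name,u,v,z,P=None):
    c=viewer.camera_params(name);P=c["pose"] if P is None else P
    d=P[:3,:3]@np.array([(u-c["cx"])/c["fx"],-(v-c["cy"])/c["fy"],-1]);o=P[:3,3]
    return (o+d*(z-o[2])/d[2])
def proj(name,p,P=None):
    c=viewer.camera_params(name);P=c["pose"] if P is None else P
    q=np.linalg.inv(P)@np.append(p,1);return np.array([c["cx"]+c["fx"]*q[0]/-q[2],c["cy"]-c["fy"]*q[1]/-q[2]])
E
python3 - <<'E'
from h import *
for n,u,v,z in [("tiny",257,184,88),("small",322,194,98),("med",248,216,108),("large",283,222,118),("salt",286,190,112),("jar",315,228,122),("rt",365,215,24),("rs",385,215,24),("rm",409,215,24),("rl",438,215,24)]:
    print(n,ray("top",u,v,z))
q=quat()
for nm,p in (("board",[440,220,450]),("rack",[440,-30,450])):
    env.reach(p,q); env.hold(.3)
    P=wpose(); im=viewer.camera("wrist"); np.save(f"pics/{nm}.npy",P); cv2.imwrite(f"pics/{nm}.png",im)
    print(env.read_state()["tool_pos"],env.read_state()["time_s"])
E
```

```text
tiny [584.5 310.6  88. ]
small [559.9 143.9  98. ]
med [502.3 328.7 108. ]
large [488.3 240.  118. ]
salt [568.2 234.2 112. ]
jar [474.3 160.5 122. ]
rt [508.3  26.5  24. ]
rs [508.9 -27.6  24. ]
rm [509.5 -92.5  24. ]
rl [ 510.3 -170.9   24. ]
[439.9 220.3 449.8] 2.2667
[440.1 -29.4 449.9] 3.6
```

View pics/board.png

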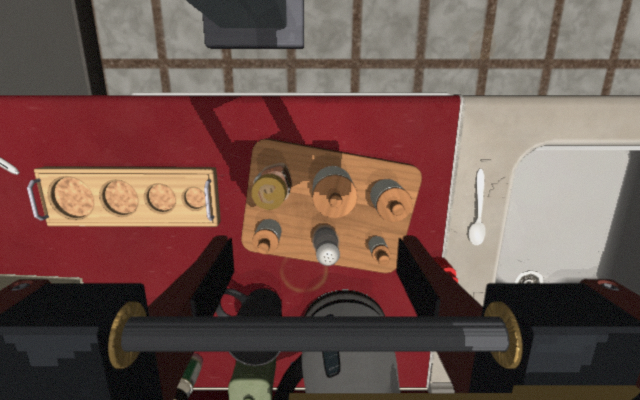

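View pics/rack.png

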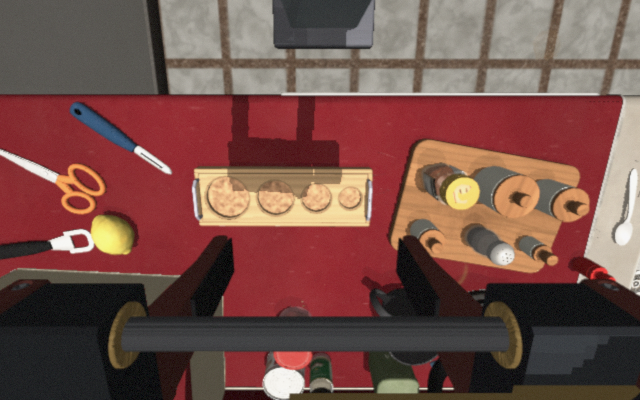

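```bash
cat > ov.py <<'E'
from h import *
B=np.load("pics/board.npy");K=np.load("pics/rack.npy")
kn={"tiny":(381.5,256,88),"small":(265,244,98),"medium":(396,208.5,108),"large":(334.5,197,118),"salt":(327,254,112),"jar":(268,189,122)}
lid={"tiny":(66,14.5),"small":(76,20),"medium":(86,25.5),"large":(96,31)}
rc={"large":(229,197,34),"medium":(276,197,28.5),"small":(317,197,23),"tiny":(349,197,17.5)}
def draw(im,P,c,z,r,x0,y0,k,col):
    pts=[(proj("wrist",[c[0]+r*np.cos(a),c[1]+r*np.sin(a),z],P)-[x0,y0]+.5)*k for a in np.linspace(0,6.3,40)]
    cv2.polylines(im,[np.int32(pts)],True,col,1)
def crop(f,x0,y0,w,h,k): return cv2.resize(cv2.imread(f)[y0:y0+h,x0:x0+w],None,fx=k,fy=k,interpolation=cv2.INTER_CUBIC)
E
python3 - <<'E'
from ov import *
x0,y0,k=240,140,4; a=crop("pics/board.png",x0,y0,190,140,k)
for n,(u,v,z) in kn.items():
    c=ray("wrist",u,v,z,B); print(n,c)
    draw(a,B,c,z,9,x0,y0,k,(0,255,0))
    if n in lid: draw(a,B,c,*lid[n],x0,y0,k,(255,255,0))
cv2.imwrite("pics/o1.png",a)
x0,y0,k=185,160,4; a=crop("pics/rack.png",x0,y0,195,75,k)
for n,(u,v,r) in rc.items():
    c=ray("wrist",u,v,12,K); print(n,c)
    draw(a,K,c,12,r,x0,y0,k,(0,255,0)); draw(a,K,c,24,r+3,x0,y0,k,(255,255,0))
cv2.imwrite("pics/o2.png",a)
E
```

```text
tiny [579.3 318.4  88. ]
small [555.8 149.7  98. ]
medium [499.6 329.5 108. ]
large [480.7 246.  118. ]
salt [564.6 237.4 112. ]
jar [468.9 160.8 122. ]
large [ 511.4 -168.9   12. ]
medium [511.3 -92.3  12. ]
small [511.3 -25.4  12. ]
tiny [511.3  26.7  12. ]
```

View pics/o1.png

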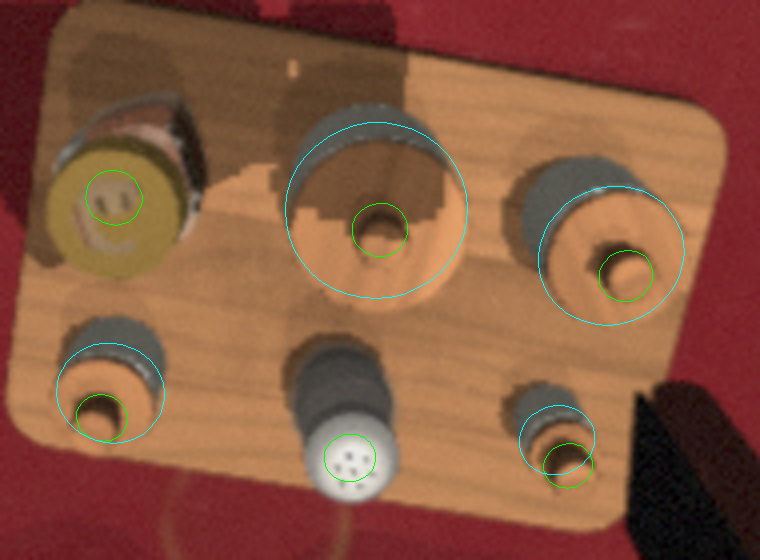

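View pics/o2.png

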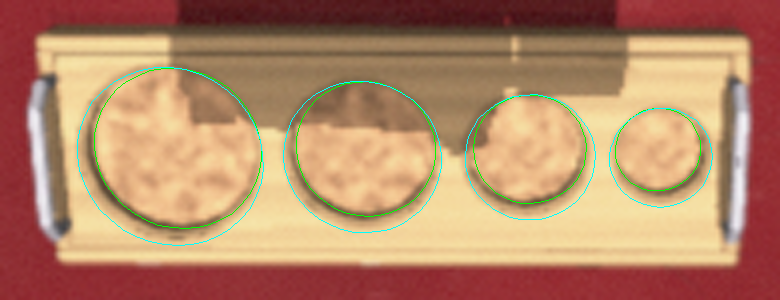

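```bash
cat > look.py <<'E'
from ov import *
est={"tiny":(581,317),"small":(558,149),"medium":(501,329),"large":(484,246)}
rec={"large":(511.4,-168.9),"medium":(511.4,-92.3),"small":(511.4,-25.4),"tiny":(511.4,26.7)}
if __name__=="__main__":
    for nm,p in [("r_tiny",(511,0)),("r_large",(511,-130))]+[("p_"+n,est[n]) for n in ("small","large","medium","tiny")]:
        env.reach([p[0]+25,p[1],265],quat()); env.hold(.3)
        P=wpose(); cv2.imwrite(f"pics/{nm}.png",viewer.camera("wrist")); np.save(f"pics/{nm}.npy",P)
    print(env.read_state()["time_s"])
E
cat > mont.py <<'E'
from look import *
def mont(est,out):
    t=[]
    for n in ("tiny","small","medium","large"):
        P=np.load(f"pics/p_{n}.npy"); z=lid[n][0]+22; c=proj("wrist",[*est[n],z-11],P)
        x0,y0=np.int32(c-[66,50]);y0=max(0,y0); a=crop(f"pics/p_{n}.png",x0,y0,133,100,3)
        a=a.copy();draw(a,P,est[n],z,9,x0,y0,3,(0,255,0)); draw(a,P,est[n],*lid[n],x0,y0,3,(255,255,0)); draw(a,P,est[n],22,lid[n][1],x0,y0,3,(255,0,255)); t.append(a)
    cv2.imwrite(out,np.vstack([np.hstack(t[:2]),np.hstack(t[2:])]))
E
python3 look.py
python3 - <<'E'
from mont import *
mont(est,"pics/m1.png")
E
```

```text
9.6333
```

View pics/m1.png

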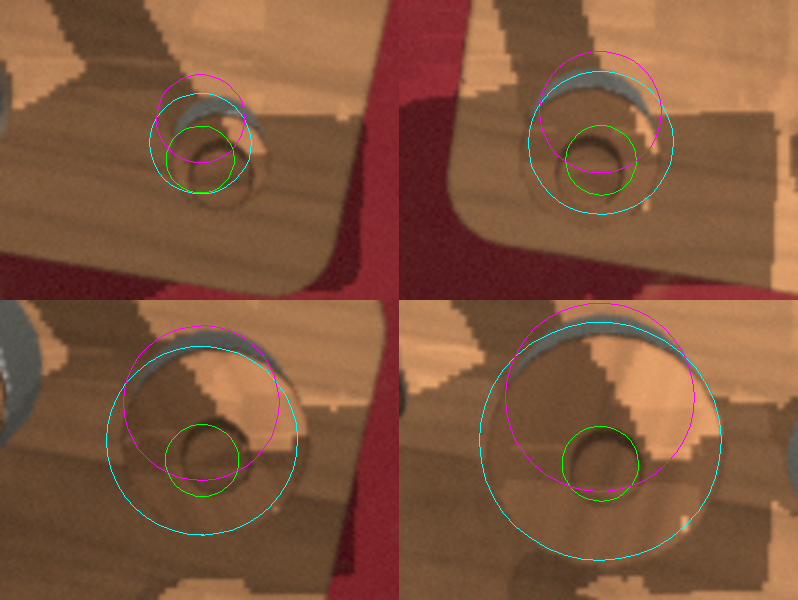

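```bash
cat > est2.py <<'E'
from mont import *
sh={"tiny":(22,18),"small":(-9,12),"medium":(13,0),"large":(3,4)}
e2={}
for n in est:
    P=np.load(f"pics/p_{n}.npy"); z=lid[n][0]+22; u=proj("wrist",[*est[n],z],P)+np.array(sh[n])/3
    e2[n]=ray("wrist",*u,z,P)[:2]
if __name__=="__main__":
    print(e2); mont(e2,"pics/m2.png"); a=cv2.imread("pics/m2.png"); cv2.imwrite("pics/m2.png",cv2.convertScaleAbs(a,alpha=1.9,beta=-40))
    t=[]
    for f,ns in (("r_tiny",("tiny","small")),("r_large",("medium","large"))):
        P=np.load(f"pics/{f}.npy"); c=proj("wrist",[511,(rec[ns[0]][1]+rec[ns[1]][1])/2,18],P); x0,y0=np.int32(c-[130,48]); y0=max(y0,0)
        a=crop(f"pics/{f}.png",x0,y0,260,97,3).copy()
        for n in ns:
            r=rc[n][2]; draw(a,P,rec[n],12,r,x0,y0,3,(0,255,0)); draw(a,P,rec[n],24,r+3,x0,y0,3,(255,255,0))
        t.append(a)
    cv2.imwrite("pics/r2.png",np.vstack(t))
E
python3 est2.py
```

```text
{'tiny': array([585.9, 322.9]), 'small': array([561.1, 146.7]), 'medium': array([501. , 332.2]), 'large': array([485. , 246.7])}
```

View pics/m2.png

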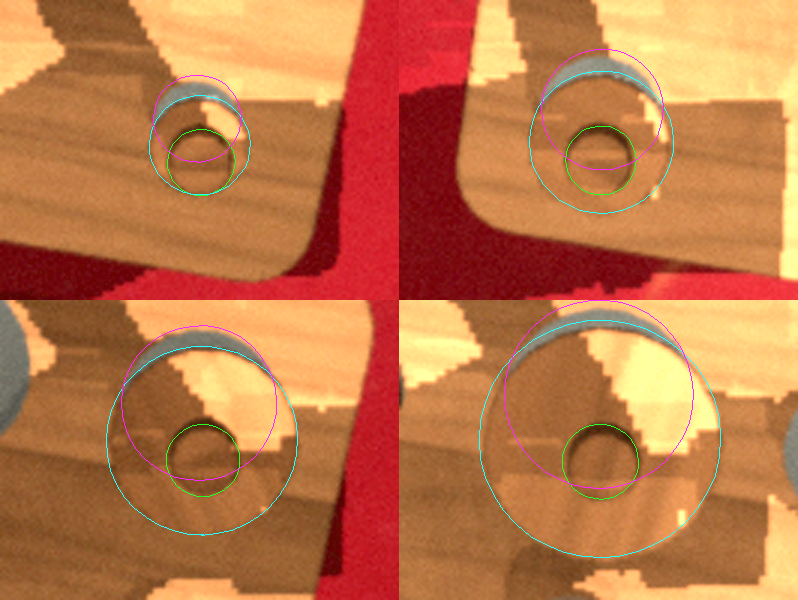

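View pics/r2.png

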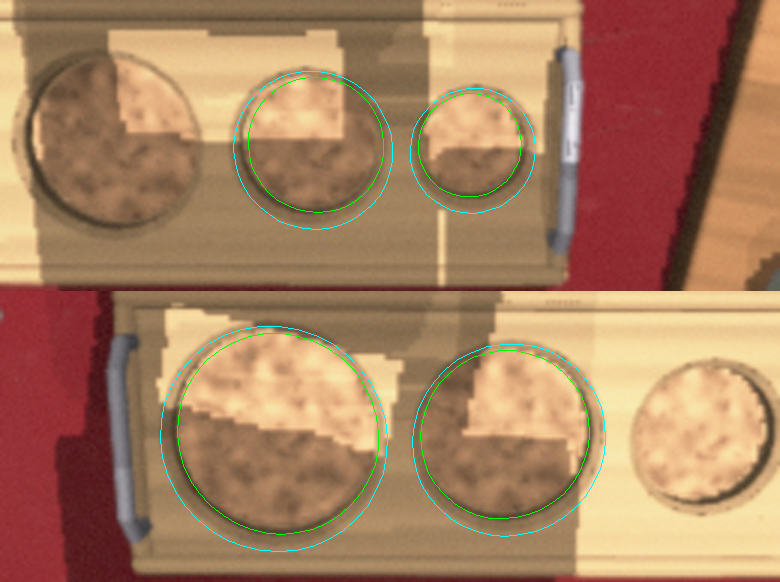

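```bash
cat > pp.py <<'E'
from est2 import *
def go(n):
    q=quat(); p=e2[n]; r=rec[n]; g=lid[n][0]+83; place=g-10
    env.reach([*p,g+50],q); set_gripper(36)
    print(n,"touch",env.move_l([*p,g],rate=80,f_stop=8)); 
    set_gripper(5); s=env.read_state(); print("grip",s["width"],s["grip_force"],s["tool_pos"])
    if s["width"]<12: return
    zc=g+115
    env.move_l([*p,g+15],rate=60); env.move_l([*p,zc],rate=200)
    env.move_l([*r,zc],rate=220)
    s=env.read_state(); print("held",s["width"])
    env.move_l([*r,place+18],rate=150); env.hold(.3)
    st=env.move_l([*r,place-1.5],rate=20,f_stop=5); s=env.read_state()
    h=s["tool_pos"][2]-place; print("stop",st,"height err",h,s["force"],s["tool_pos"][:2]-r)
    if h>3: return
    set_gripper(27); env.hold(.2); env.move_l([*r,g+25],rate=80); print("t",env.read_state()["time_s"])
E
python3 -c "
from pp import *
go('tiny')"
```

```text
tiny touch False
grip 17.32098023941939 30.000453293323517 [586.1 323.  149.6]
held 17.054231013709302
stop True height err 1.0102303049087311 [-0.2 -0.2  5.3] [ 0. -0.]
t 17.8917
```

```bash
python3 -c "
from pp import *
go('small')
env.reach([536,0,300],quat()); env.hold(.3); P=wpose(); a=viewer.camera('wrist')
for n in ('tiny','small'):
    z=lid[n][0]-10; draw(a,P,rec[n],z+22,9,0,0,1,(0,255,0)); draw(a,P,rec[n],z,lid[n][1],0,0,1,(255,255,0))
cv2.imwrite('pics/c1.png',cv2.resize(a[60:260,200:460],None,fx=3,fy=3))
"
```

```text
small touch False
grip 17.21739980111863 30.000538229942322 [561.4 146.7 159.4]
held 17.77513901744403
stop True height err 0.9044318135628373 [-0.8 -0.4  4.5] [-0.1 -0.1]
t 25.2583
```

View pics/c1.png

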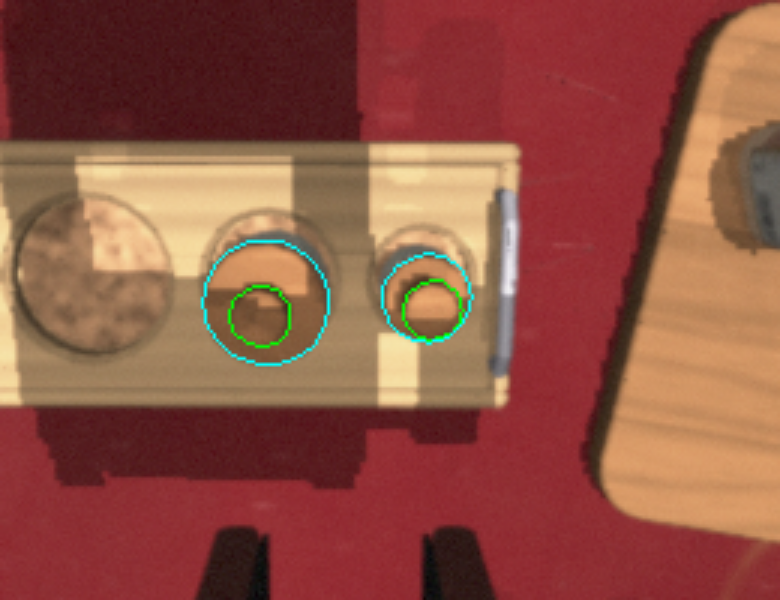

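Both pots match their seated predictions: small at crop (266,300) and tiny at (428,300). I'll place the other two.

```bash
python3 -c "
from pp import *
go('medium'); go('large')
env.reach([500,-70,400],quat()); env.hold(.3); P=wpose(); a=viewer.camera('wrist')
for n in rec:
    z=lid[n][0]-10; draw(a,P,rec[n],z+22,9,0,0,1,(0,255,0)); draw(a,P,rec[n],z,lid[n][1],0,0,1,(255,255,0))
cv2.imwrite('pics/c2.png',cv2.resize(a[80:270,195:460],None,fx=3,fy=3))
cv2.imwrite('pics/s2.png',cv2.resize(viewer.camera('side')[120:290,270:420],None,fx=3.5,fy=3.5))
"
```

```text
medium touch False
grip 17.451470305143836 30.0003719329834 [501.2 332.4 169.5]
held 17.273221194373097
stop True height err 0.8824230974368277 [-0.6  0.7  4.3] [-0.2  0.2]
t 35.3417
large touch False
grip 17.58894460092868 30.000452399253845 [485.2 247.  179.4]
held 17.055905525644437
stop True height err 0.9189505118260399 [-0.9  0.6  5.1] [-0.4  0.2]
t 44.475
```

View pics/c2.png

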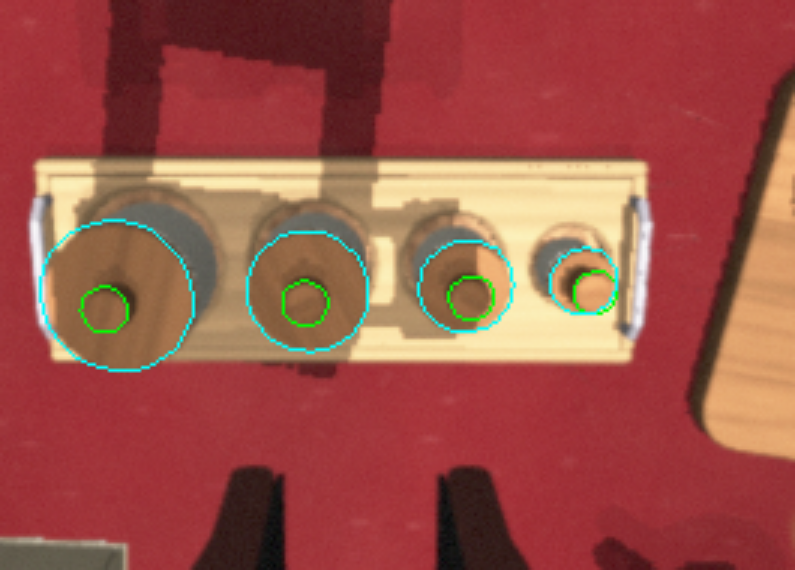

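View pics/s2.png

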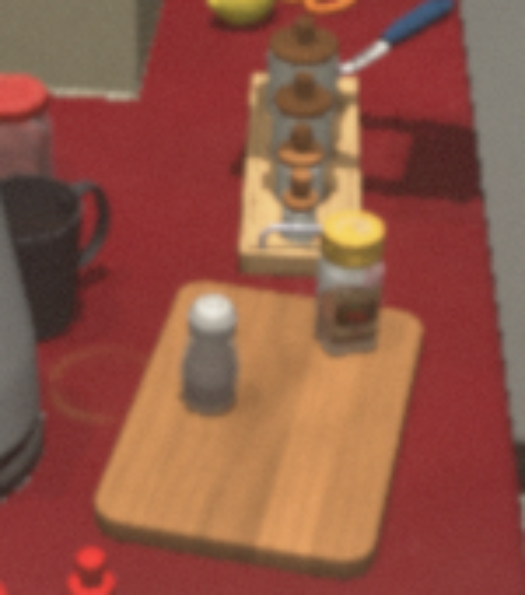

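All four lids sit on their predicted circles: large at crop (117,295), medium (307,290), small (466,286) and tiny (584,281). The shaker (210,355) and the jar (350,280) are still upright, and the gripper is clear.

```bash
python3 -c "
from station import workorder
print(workorder.sign_off())"
```

```text
the job is handed in; nothing more can be done
None
```

All four pots are upright and fully down in their matching recesses, the salt shaker and spice jar are still standing on the board, and the job is handed in (about 45 s of the 96 s used; the sign-off returned no verdict).

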